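# Lock the slow cooker's travel latch

## Task

Lock the slow cooker down for the drive: with the fingertips, push the red knob along its L-shaped slot towards the cooker until it reaches the corner, then push it round the corner and fully home at the end of the short leg. Only push it, gently: do not pinch the knob or lift it, do not ram it against the slot's ends, and leave the jar, dish and sifter where they stand. Finish with the hand clear of everything.

Things in the scene. Friction and masses are not known exactly. Their poses are not given: they have to be found in the camera images.
- latch: Fixed latch housing. Origin on the counter under the slot's starting end; z up, +y along the long leg towards the cooker, +x along the short leg from corner to locked end. Flat aluminium top 26 mm above the counter, x -40 to 90, y -40 to 130 mm. Slot 20 mm wide; centre lines: (0,0) to corner (0,90), then to the end (50,90) mm.
- knob: The pin follower: red upright straight-sided cylinder 30 mm across, 30 to 72 mm above the counter, on a 16 mm pin standing in the slot with 2 mm play each side. Origin on its axis at counter level; axes as the latch's. Slides with about 2.5 N of friction, stays where left, no spring. It stands in the bolt by its own weight (about 150 g): lifting could pull it out, which is not allowed.
- knob_mid (a point): Centre of the red knob, half-way up it: 51 mm above the counter.
- slot_start (a point): Centre line of the slot at its starting end, at the housing's top face (26 mm above the counter).
- slot_corner (a point): Centre line of the slot at its corner, same height.
- slot_end (a point): Centre line of the slot at its locked end (where the knob's axis must finish), same height.
- bolt (a joint): Travel of knob and bolt along the long leg (latch +y), m: 0 at the starting end, 0.09 at the corner. It starts between 0 and 0.035. The flat steel bolt, driven by the knob, slides into the brass keeper of the cooker's cradle.
- cross (a joint): Travel of the knob along the short leg (latch +x), m: 0 in the long leg, 0.05 at the locked end. It can move only when the bolt is at the corner.
- jar: Loose amber glass jar with a steel twist cap, 70 mm across, 120 mm tall; origin at the centre of its underside. Bystander.
- dish: Loose round blue ceramic dish, 116 mm across, 45 mm tall; origin at the centre of its underside. Bystander.
- sifter: Loose stainless sifter cup, 94 mm across, 85 mm tall, open on top, with a loop handle reaching 90 mm from its axis along its own +x; origin at the centre of its underside. Bystander.
- cooker: Stainless slow cooker fixed to the latch's frame, centred at latch (30, 360) mm: radius 118 mm, black side handles reaching 140 mm along its y, 220 mm high with its lid knob. Origin at the centre of its underside, 10 mm above the counter, on a cradle 270 mm square and 10 mm high. A flat gray trivet, 8 mm high, lies fixed beyond it (+x).
- keeper (a point): Top centre of the fixed brass keeper loop that the bolt slides into: 52 mm wide (latch x), 30 mm long (latch y), top 32 mm above the counter.

How it is judged:
On the way, in this order (a step that is already met when the one before it is completed fails the run):
1. the knob is pushed along the long leg to the corner (value of joint bolt above 0.084 m and value of joint cross below 0.02 m), for 0.05 s.
2. the knob is pushed along the short leg to its end (value of joint cross above 0.045 m), for 0.1 s.
At the end, for the whole second after the job is handed in: The knob rests, seated and still, within 5 mm of the end of the short leg, and the bolt is within 6 mm of its full travel (value of joint bolt above 0.084 m and value of joint cross above 0.045 m and height (world z) of knob_mid below 0.055 m and linear speed of knob below 0.01 m/s); the robot touches nothing.
It fails at once if the knob is lifted by more than 7 mm (height (world z) of knob_mid above 0.058 m).
It fails at once if the knob is squeezed or rammed with more than 40 N (contact force between the fingers and knob above 40 N).
It fails at once if the jar is moved by more than 15 mm (distance of jar from where it was at the start of the episode above 0.015 m).
It fails at once if the dish is moved by more than 15 mm (distance of dish from where it was at the start of the episode above 0.015 m).
It fails at once if the sifter is moved by more than 15 mm (distance of sifter from where it was at the start of the episode above 0.015 m).
It also fails if it takes over 42 s, if anything falls off the work surface, if the arm or the gripper's body presses on something with over 40 N, if the wrist force passes 120 N, or if a joint passes its speed limit or range.

## Robot

A 7-joint arm with a two-finger parallel gripper is mounted at the origin on the work surface. World frame = base frame: x ahead of the robot, y to its left, z up, the work surface at z = 0. Lengths are in m, angles in rad, forces in N, time in s.
With the tool pointing down it reaches from about 0.4 to 0.85 m from the base axis. Payload 10.4 kg.
Tool frame: the origin (TCP) lies at the very end of the fingers, on their centre line; the grasp point (between the pads) lies 19 mm behind it; z points along the fingers, y is the line along which they close (so a half turn about z gives the same grasp; the last joint's range is limited). The gripper opens to 85 mm and grips with 20 to 120 N. Pads are 22 mm wide; open, the fingers measure 114 mm over their backs; the gripper's body (76 mm by 85 mm) begins 54 mm behind the grasp point. The pads swing forward as they close: fully open they stand 13 mm farther back than shut.
Start: joints at [1.127, 0.332, -0.065, 1.46, 0.022, 1.35, -0.088], TCP at [0.255, -0.57, 0.231] pointing down, gripper open.
Joint ranges: [-2.6, 2.6], [-0.5, 2.12], [-1.47, 1.34], [0.16, 2.42], [-1.27, 4.41], [0.06, 2.06], [-2.6, 2.6]. Speed limits (rad/s): [2.22, 2.22, 2.79, 2.79, 3.14, 3.14, 3.14].

## Interface

Orientations are given as a unit quaternion [x, y, z, w].
In Python, from workcell import * gives the robot as it stands.
- The arm moves only by the tool step_arm, never from a script. Its argument "commands" is one flat list of numbers, 7 for each row, row after row: the finger opening in mm, from 0 to 85.4, then the shift along the world's x, y, z as a fraction of full scale, then the turn, a rotation vector about the world's x, y, z as a fraction of full scale. A call has exactly 10 rows; each row is the pose to reach, as a shift and turn from the pose commanded when the call began, turning the shorter way round; what a row does not reach only later rows make up. Full scale, the value 1, is 0.6 m for a shift and pi rad for a turn. A row lasts 1/8 s, in which the tool goes at most 62.5 mm and 10.7 degrees, less where a joint would pass 70% of its speed; a pose out of reach is approached as far as the arm can. A call with a number of a shift or a turn outside -1 to 1 is refused whole. A call with a gripper value outside its range is refused whole. The fingers move at their own pace and stop on an object; "squeeze" is the grip in N (left out, the last holds). Time passes only in rows, so rows that repeat a pose let the fingers close, or fill a call up. It gives the time, the measured TCP pose, the force, the opening and the grip force at its end, in the units of the state.
- get_obs(): the state, without advancing time (a new reading comes with each control period).
- camera(name): name is "side" or "top" or "wrist"; returns the picture (420x560x3 uint8, red, green, blue); there is no depth.
- camera_params(name): a dict with "mtx" (3x3 intrinsics, pixels), "dist" ([k1, k2, p1, p2, k3] as OpenCV has them; the pictures are not rectified), "extrinsics" (4x4, takes a point from world to camera coordinates); the wrist camera has in their place "tool_from_camera" (4x4, takes a point from camera to tool coordinates, whose origin is the TCP and whose axes are the flange's). Camera axes: x right, y down, z forward; pixel columns grow to the right and rows downward; lengths in m; the calibration is good to about 2 mm. A picture is of the moment at which its call begins: read the wrist's pose just before it. camera_params takes no time and is no camera call.
- hand_in(): hands the job in; it is judged then, once.
The state is a dict: "clock": time; "joint_pos": joint angles; "joint_velocities": joint speeds; "tau": joint torques, N m; "position": TCP position; "ee_rot": TCP orientation; "ft_force": force on the tool from outside, world axes, zero at the start; "torque": the same for the moment, N m; "grip_width": opening from 0.0 (shut) to 1.0 (fully open); "grasp_force": force on a finger pad.
Only numpy, scipy, OpenCV 4.12 (cv2) and the standard library are available. Lean on these libraries where they do the work, as an engineer would, in place of code of your own. Each camera call takes 0.05 s, during which the arm holds its last target. There are 200 camera calls.

## Working session

There is one attempt and no reset: what is moved stays moved. The work goes in short steps, Python scripts to look and compute and a tool call to move; the robot and the scene stay as the last step left them, time stands still between calls to the robot, and variables do not carry over. Pictures are saved under pics/ and viewed, at most 11 in all, crops included, and the job is handed in when it is done.

Besides the shell and the picture viewer there is one more tool, called after "Emit:" as name(argument=value, ...), one argument or row to a line, values as JSON. step_arm: Moves the arm, as the interface text tells. Its arguments: {"type":"object","properties":{"commands":{"type":"array","items":{"type":"number"}},"squeeze":{"type":"number"}},"required":["commands"]}

```bash
mkdir -p pics; python3 - <<'E'
from workcell import *
import cv2,numpy as np
o=get_obs();print({k:np.round(v,3) for k,v in o.items()})
for n in("top","side"):
    im=camera(n);cv2.imwrite(f"pics/{n}0.png",im[:,:,::-1]);p=camera_params(n);print(n,p)
E
```

```text
{'clock': np.float64(0.0), 'joint_pos': array([ 1.127,  0.333, -0.065,  1.461,  0.022,  1.35 , -0.088]), 'joint_velocities': array([ 0.   ,  0.   ,  0.   ,  0.   ,  0.002, -0.001, -0.001]), 'tau': array([ 0.0000e+00, -6.2545e+01,  4.9000e-02, -3.9160e+01,  1.6000e-02,
        1.0000e-02, -0.0000e+00]), 'position': array([ 0.255, -0.57 ,  0.23 ]), 'ee_rot': array([ 0.978,  0.209, -0.   , -0.001]), 'ft_force': array([0.251, 0.888, 0.17 ]), 'torque': array([-0.019, -0.044,  0.013]), 'grasp_force': np.float64(0.0), 'grip_width': np.float64(1.001)}
top {'mtx': array([[424.40081946,   0.        , 279.64214787],
       [  0.        , 424.40081946, 207.67980658],
       [  0.        ,   0.        ,   1.        ]]), 'dist': array([-0.11871615,  0.        ,  0.        ,  0.        ,  0.        ]), 'extrinsics': array([[-0.03451532, -0.9994013 , -0.00239441,  0.0182749 ],
       [-0.97935023,  0.03430018, -0.19924012,  0.60955042],
       [ 0.19920297, -0.00453187, -0.97994777,  0.91167923],
       [ 0.        ,  0.        ,  0.        ,  1.        ]])}
side {'mtx': array([[428.35548158,   0.        , 282.25803257],
       [  0.        , 428.35548158, 211.83248947],
       [  0.        ,   0.        ,   1.        ]]), 'dist': array([-0.10708264,  0.        ,  0.        ,  0.        ,  0.        ]), 'extrinsics': array([[-0.87872085, -0.47722429, -0.01032639,  0.56371959],
       [-0.25941447,  0.4956003 , -0.82890559,  0.20644313],
       [ 0.40069164, -0.72569781, -0.55929321,  0.89543856],
       [ 0.        ,  0.        ,  0.        ,  1.        ]])}
```

View pics/top0.png

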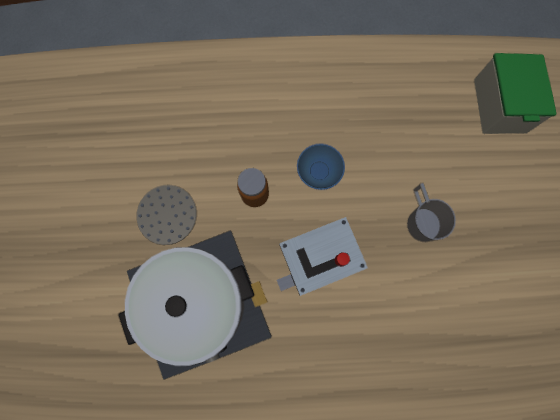

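View pics/side0.png

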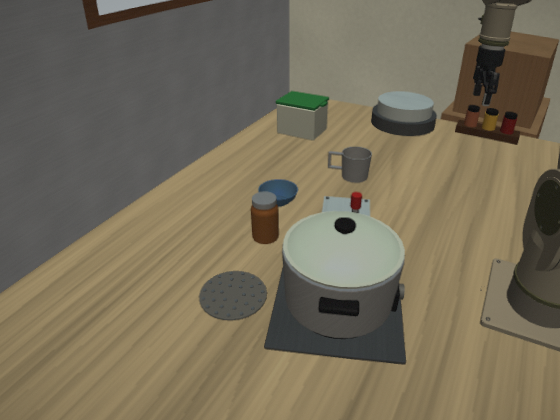

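The top view shows the red knob at (343,259), the plate with its corner screws, the slot's corner near (310,272) and its end near (303,252). The dish is at (320,167), the jar at (253,190) and the sifter at (430,222). The side view agrees.

```bash
cat > h.py <<'E'
import cv2,numpy as np
from workcell import *
def ray(n,uv,z):
    p=camera_params(n);E=p["extrinsics"];R,t=E[:3,:3],E[:3,3]
    q=cv2.undistortPoints(np.array(uv,float).reshape(-1,1,2),p["mtx"],p["dist"]).reshape(-1,2)
    d=np.c_[q,np.ones(len(q))]@R;c=-R.T@t
    return c+d*((z-c[2])/d[:,2])[:,None]
def big(m,n=1):
    cs,_=cv2.findContours(m.astype(np.uint8),cv2.RETR_EXTERNAL,cv2.CHAIN_APPROX_NONE)
    return sorted(cs,key=cv2.contourArea)[::-1][:n]
def red(im):
    im=im.astype(int);return (im[...,0]>90)&(im[...,1]<50)&(im[...,2]<60)
E
python3 - <<'E'
from h import *
im=cv2.imread("pics/top0.png")[:,:,::-1];i=im.astype(int)
c=big(red(im),2)
for k in c:print("red",cv2.minEnclosingCircle(k),cv2.boundingRect(k))
# plate: bright, bluish-gray
roi=np.zeros(im.shape[:2],bool);roi[212:300,272:375]=1
m=(i[...,2]>i[...,0]-5)&(i.sum(2)>330)&roi
m=m|(red(im)&roi)
k=big(cv2.morphologyEx(m.astype(np.uint8),cv2.MORPH_OPEN,np.ones((7,7))))[0]
r=cv2.minAreaRect(k);b=cv2.boxPoints(r);w=ray("top",b,.026)
print(r,b.round(1).tolist(),w.round(4).tolist(),[np.linalg.norm(w[a]-w[a-1]).round(4) for a in range(4)])
(x,y),_=cv2.minEnclosingCircle(c[0]);print("knob",ray("top",[(x,y)],.06))
s=cv2.imread("pics/side0.png")[:,:,::-1]
cs=[k for k in big(red(s),5)]
for k in cs:
    (x,y),_=cv2.minEnclosingCircle(k);print("side",x,y,cv2.contourArea(k),ray("side",[(x,y)],.055))
cr=im[205:305,265:380,::-1];cv2.imwrite("pics/crop.png",cv2.resize(cr,None,fx=6,fy=6,interpolation=cv2.INTER_CUBIC)[:600,:])
for nm,uv,z in(("jar",(251,180),.12),("dish",(321,166),.045),("sift",(434,220),.085)):print(nm,ray("top",[uv],z))
E
```

```text
red ((342.78570556640625, 258.6428527832031), 6.360863208770752) (337, 253, 13, 13)
((323.1206970214844, 255.5517120361328), (56.079994201660156, 72.60687255859375), 68.19859313964844) [[279.0, 243.0], [346.3999938964844, 216.0], [367.20001220703125, 268.1000061035156], [299.79998779296875, 295.1000061035156]] [[0.5328, 0.0013, 0.026], [0.5912, -0.1608, 0.026], [0.4665, -0.2018, 0.026], [0.411, -0.0423, 0.026]] [np.float64(0.1294), np.float64(0.1724), np.float64(0.1313), np.float64(0.1689)]
knob [[ 0.48817209 -0.14088224  0.06      ]]
side 356.21697998046875 196.27359008789062 38.0 [[ 0.49266868 -0.15294675  0.055     ]]
side 356.5 203.5 0.5 [[ 0.47920273 -0.11873578  0.055     ]]
jar [[0.66172016 0.05771821 0.12      ]]
dish [[ 0.7110524  -0.10505846  0.045     ]]
sift [[ 0.56445112 -0.35007382  0.085     ]]
```

View pics/crop.png

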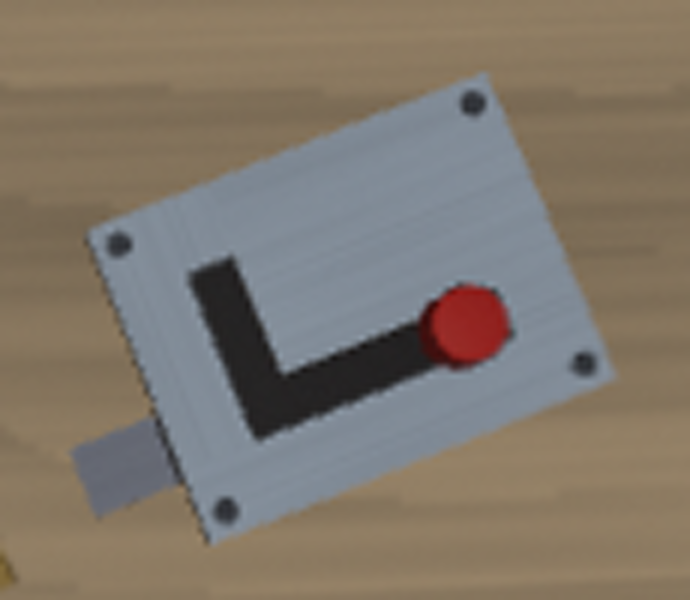

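Plate sizes come out at 130 × 170 mm, so the frame is sound: origin (0.492,-0.152), +y = (-0.334, 0.943), +x = (0.943, 0.334). The knob is at bolt ≈ 11 mm, cross ≈ 0. I'll go above a point behind the knob, latch (0,-40), with the fingers shut.

Emit:
step_arm(
  commands=[0,0.417,0.634,-0.133,0,0,-0.0256,0,0.417,0.634,-0.133,0,0,-0.0256,0,0.417,0.634,-0.133,0,0,-0.0256,0,0.417,0.634,-0.133,0,0,-0.0256,0,0.417,0.634,-0.133,0,0,-0.0256,0,0.417,0.634,-0.133,0,0,-0.0256,0,0.417,0.634,-0.133,0,0,-0.0256,0,0.417,0.634,-0.133,0,0,-0.0256,0,0.417,0.634,-0.133,0,0,-0.0256,0,0.417,0.634,-0.133,0,0,-0.0256],
  squeeze=20,
)

```text
clock: 1.35
position: [0.5049, -0.1912, 0.1514]
ee_rot: [0.986, 0.169, -0.0, 0.0]
ft_force: [-0.9, -0.2, 0.2]
grip_width: 0.001
grasp_force: 0.0
```

```bash
cat >> h.py <<'E'
O=np.array([.4918,-.1517]);Y=np.array([-.334,.943]);X=np.array([.943,.334])
def lat(p):d=np.array(p)[:2]-O;return (np.array([d@X,d@Y])*1000).round(1)
def wray(uv,z,o):
    from scipy.spatial.transform import Rotation as Ro
    p=camera_params("wrist");T=np.eye(4);T[:3,:3]=Ro.from_quat(o["ee_rot"]).as_matrix();T[:3,3]=o["position"];T=T@p["tool_from_camera"]
    q=cv2.undistortPoints(np.array(uv,float).reshape(-1,1,2),p["mtx"],p["dist"]).reshape(-1,2)
    d=np.c_[q,np.ones(len(q))]@T[:3,:3].T;c=T[:3,3]
    return c+d*((z-c[2])/d[:,2])[:,None]
def st():
    o=get_obs();print(round(float(o["clock"]),2),o["position"].round(4),lat(o["position"]),"q",o["ee_rot"].round(3),"F",o["ft_force"].round(1),o["grip_width"]);return o
E
python3 - <<'E'
from h import *
o=st();im=camera("wrist");cv2.imwrite("pics/w1.png",im[:,:,::-1]);print(camera_params("wrist")["tool_from_camera"].round(3))
k=big(red(im))[0];c,r=cv2.minEnclosingCircle(k);print(c,r,cv2.contourArea(k),wray([c],.072,o),lat(wray([c],.072,o)[0]))
E
```

```text
1.35 [ 0.5049 -0.1912  0.1514] [ -0.8 -41.6] q [ 0.986  0.169 -0.     0.   ] F [-0.9 -0.2  0.2] 0.00107168295710814
[[-0.    -0.962 -0.272  0.067]
 [ 1.    -0.    -0.001 -0.001]
 [ 0.001 -0.272  0.962 -0.142]
 [ 0.     0.     0.     1.   ]]
(201.5, 215.5) 20.94049072265625 1174.0 [[ 0.4873085  -0.13831089  0.072     ]] [ 0.2 14.1]
```

View pics/w1.png

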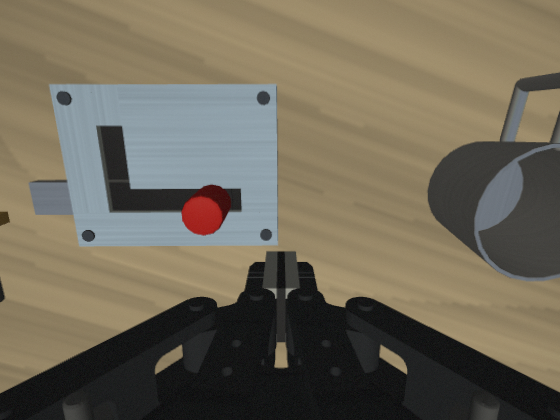

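The wrist picture confirms the knob (top at about (203,217)) at latch ≈ (0,14). The slot's corner is near (117,200), its end near (110,135), and the fingers are clear behind the knob at (281,265). I'll descend to z ≈ 0.042.

Emit:
step_arm(
  commands=[0,0,0,-0.06,0,0,0,0,0,0,-0.12,0,0,0,0,0,0,-0.16,0,0,0,0,0,0,-0.182,0,0,0,0,0,0,-0.182,0,0,0,0,-0.004,0.011,-0.182,0,0,0,0,-0.006,0.017,-0.182,0,0,0,0,-0.007,0.02,-0.182,0,0,0,0,-0.007,0.02,-0.182,0,0,0,0,-0.007,0.02,-0.182,0,0,0],
)

```text
clock: 2.65
position: [0.5014, -0.1782, 0.0425]
ee_rot: [0.986, 0.169, 0.0, 0.0]
ft_force: [0.2, 1.1, -0.3]
grip_width: 0.0
grasp_force: 0.0
```

```bash
python3 - <<'E'
from h import *
o=st();im=camera("wrist");cv2.imwrite("pics/w2.png",im[:,:,::-1])
k=big(red(im))[0];c,r=cv2.minEnclosingCircle(k);print(c,r,lat(wray([c],.072,o)[0]),wray([(110,128),(117,200),(241,200)],.026,o)[:,:2])
E
```

```text
2.65 [ 0.5014 -0.1782  0.0425] [  0.2 -28.2] q [0.986 0.169 0.    0.   ] F [ 0.2  1.1 -0.3] 0.0003324896212571327
(170.95379638671875, 294.8262634277344) 36.15693283081055 [ 2.6 14. ] [[ 0.53327449 -0.08278553]
 [ 0.50063691 -0.0928347 ]
 [ 0.52084211 -0.14985433]]
```

View pics/w2.png

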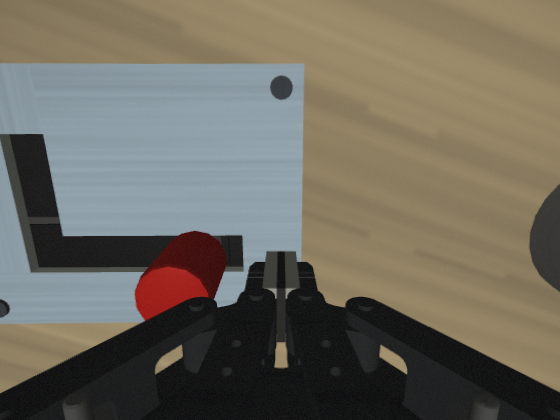

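The knob is at y ≈ 14 mm and the fingertip at y = -28, clear of it. I'll raise the tip slightly to keep the linkage off the knob's rim, then push at about 50 mm/s to TCP y ≈ 30.

Emit:
step_arm(
  commands=[0,-0.0036,0.0101,0.008,0,0,0,0,-0.0072,0.0202,0.008,0,0,0,0,-0.0108,0.0304,0.008,0,0,0,0,-0.0144,0.0405,0.008,0,0,0,0,-0.018,0.0506,0.008,0,0,0,0,-0.0216,0.0607,0.008,0,0,0,0,-0.0252,0.0709,0.008,0,0,0,0,-0.0288,0.081,0.008,0,0,0,0,-0.0323,0.0911,0.008,0,0,0,0,-0.0323,0.0911,0.008,0,0,0],
)

```text
clock: 3.95
position: [0.4815, -0.1225, 0.0469]
ee_rot: [0.985, 0.17, -0.0, -0.0]
ft_force: [0.3, 0.1, -0.2]
grip_width: -0.003
grasp_force: 0.0
```

```bash
python3 - <<'E'
from h import *
o=st();im=camera("wrist");cv2.imwrite("pics/w3.png",im[:,:,::-1])
k=big(red(im))[0];c,r=cv2.minEnclosingCircle(k);print(c,r,lat(wray([c],.072,o)[0]))
t=camera("top");k=big(red(t))[0];c,r=cv2.minEnclosingCircle(k);print(c,r,cv2.contourArea(k),lat(ray("top",[c],.065)[0]))
E
```

```text
3.95 [ 0.4815 -0.1225  0.0469] [ 0.  30.9] q [ 0.985  0.17  -0.    -0.   ] F [ 0.3  0.1 -0.2] -0.00258800141737291
(207.6282958984375, 289.7037658691406) 35.4749870300293 [ 2.  60.3]Traceback (most recent call last):
  File "<stdin>", line 4, in <module>
IndexError: list index out of range
```

View pics/w3.png

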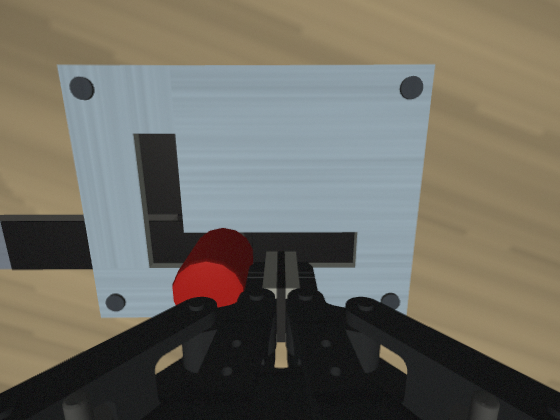

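The knob has moved to y ≈ 60 and touches the fingertips, so the offset is about 29 mm. The bolt is sliding out on the left. I'll push on slowly, 26 mm.

Emit:
step_arm(
  commands=[0,-0.0022,0.0063,0,0,0,0,0,-0.0045,0.0126,0,0,0,0,0,-0.0067,0.0189,0,0,0,0,0,-0.0089,0.0252,0,0,0,0,0,-0.0106,0.03,0,0,0,0,0,-0.012,0.034,0,0,0,0,0,-0.013,0.037,0,0,0,0,0,-0.0138,0.039,0,0,0,0,0,-0.0145,0.041,0,0,0,0,0,-0.0145,0.041,0,0,0],
)

```text
invalid input
```

```bash
python3 - <<'E'
from h import *
o=st();im=camera("wrist");cv2.imwrite("pics/w4.png",im[:,:,::-1])
k=big(red(im))[0];c,r=cv2.minEnclosingCircle(k);print(c,r,lat(wray([c],.072,o)[0]))
E
```

```text
4.05 [ 0.4814 -0.123   0.0467] [-0.2 30.6] q [ 0.986  0.17  -0.001 -0.   ] F [-0.3  0.1  0.1] -0.0012736611111379137
(206.6282958984375, 289.7037658691406) 35.4749870300293 [ 1.9 60.2]
```

View pics/w4.png

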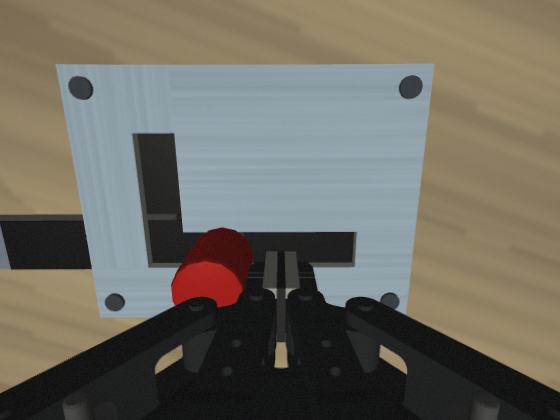

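The last call was one number short, so nothing moved and the picture is unchanged. I'll repeat it in full.

Emit:
step_arm(
  commands=[0,-0.0022,0.0063,0,0,0,0,0,-0.0045,0.0126,0,0,0,0,0,-0.0067,0.0189,0,0,0,0,0,-0.0089,0.0252,0,0,0,0,0,-0.0106,0.03,0,0,0,0,0,-0.012,0.034,0,0,0,0,0,-0.013,0.037,0,0,0,0,0,-0.0138,0.039,0,0,0,0,0,-0.0145,0.041,0,0,0,0,0,-0.0145,0.041,0,0,0,0],
)

```text
clock: 5.35
position: [0.4732, -0.0987, 0.0471]
ee_rot: [0.986, 0.169, -0.0, -0.0]
ft_force: [-0.8, -2.4, -0.3]
grip_width: -0.002
grasp_force: 0.9
```

```bash
python3 - <<'E'
from h import *
o=st();im=camera("wrist");cv2.imwrite("pics/w5.png",im[:,:,::-1])
k=big(red(im))[0];c,r=cv2.minEnclosingCircle(k);print(c,r,lat(wray([c],.072,o)[0]))
E
```

```text
5.35 [ 0.4732 -0.0987  0.0471] [ 0.2 56.2] q [ 0.986  0.169 -0.    -0.   ] F [-0.8 -2.4 -0.3] -0.0023893659868021895
(209.22935485839844, 290.7247619628906) 35.09028625488281 [ 1.6 85. ]
```

View pics/w5.png

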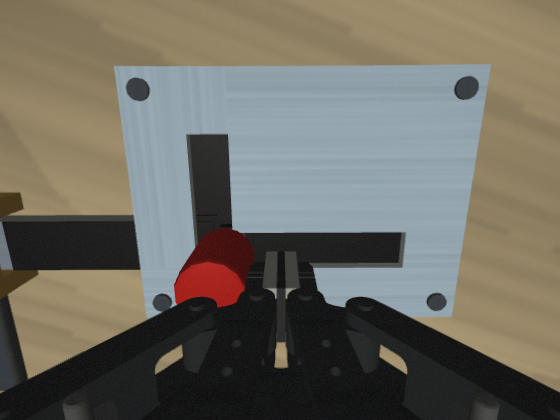

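The knob is at y ≈ 85, with 2.5 N on the tool, near the corner. I'll creep 4 mm more.

Emit:
step_arm(
  commands=[0,-0.0003,0.0008,0,0,0,0,0,-0.0006,0.0016,0,0,0,0,0,-0.0008,0.0024,0,0,0,0,0,-0.0011,0.0031,0,0,0,0,0,-0.0014,0.0039,0,0,0,0,0,-0.0017,0.0047,0,0,0,0,0,-0.0019,0.0055,0,0,0,0,0,-0.0022,0.0063,0,0,0,0,0,-0.0022,0.0063,0,0,0,0,0,-0.0022,0.0063,0,0,0,0],
)

```text
clock: 6.65
position: [0.4719, -0.095, 0.0471]
ee_rot: [0.986, 0.169, 0.0, 0.0]
ft_force: [-1.0, -2.1, -0.0]
grip_width: -0.001
grasp_force: 1.1
```

```bash
python3 - <<'E'
from h import *
o=st();im=camera("wrist")
k=big(red(im))[0];c,r=cv2.minEnclosingCircle(k);print(c,r,lat(wray([c],.072,o)[0]))
E
```

```text
6.65 [ 0.4719 -0.095   0.0471] [ 0.2 60.1] q [0.986 0.169 0.    0.   ] F [-1.  -2.1 -0. ] -0.0007508827293528208
(209.19564819335938, 291.5) 35.23634338378906 [ 1.3 89. ]
```

Still only friction, with the knob at about 89. I'll creep 2 mm more to feel the stop.

Emit:
step_arm(
  commands=[0,-0.0001,0.0004,0,0,0,0,0,-0.0003,0.0008,0,0,0,0,0,-0.0004,0.0012,0,0,0,0,0,-0.0006,0.0016,0,0,0,0,0,-0.0007,0.002,0,0,0,0,0,-0.0008,0.0024,0,0,0,0,0,-0.001,0.0028,0,0,0,0,0,-0.0011,0.0031,0,0,0,0,0,-0.0011,0.0031,0,0,0,0,0,-0.0011,0.0031,0,0,0,0],
)

```text
clock: 7.95
position: [0.4713, -0.0932, 0.0471]
ee_rot: [0.986, 0.169, 0.0, 0.0]
ft_force: [-0.1, -2.1, -0.2]
grip_width: 0.002
grasp_force: 1.2
```

```bash
python3 - <<'E'
from h import *
o=st();im=camera("wrist")
k=big(red(im))[0];c,r=cv2.minEnclosingCircle(k);print(c,r,lat(wray([c],.072,o)[0]))
E
```

```text
7.95 [ 0.4713 -0.0932  0.0471] [ 0.2 62. ] q [0.986 0.169 0.    0.   ] F [-0.1 -2.1 -0.2] 0.002084071074240844
(209.19564819335938, 291.5) 35.23634338378906 [ 1.3 90.8]
```

Emit:
step_arm(
  commands=[0,-0.0001,0.0004,0,0,0,0,0,-0.0003,0.0008,0,0,0,0,0,-0.0004,0.0012,0,0,0,0,0,-0.0006,0.0016,0,0,0,0,0,-0.0007,0.002,0,0,0,0,0,-0.0008,0.0024,0,0,0,0,0,-0.001,0.0028,0,0,0,0,0,-0.0011,0.0031,0,0,0,0,0,-0.0011,0.0031,0,0,0,0,0,-0.0011,0.0031,0,0,0,0],
)

```text
clock: 9.25
position: [0.4707, -0.0916, 0.0472]
ee_rot: [0.986, 0.169, 0.0, 0.0]
ft_force: [0.9, -5.4, -0.1]
grip_width: 0.001
grasp_force: 2.5
```

```bash
python3 - <<'E'
from h import *
o=st();im=camera("wrist");cv2.imwrite("pics/w6.png",im[:,:,::-1])
k=big(red(im))[0];c,r=cv2.minEnclosingCircle(k);print(c,r,lat(wray([c],.072,o)[0]))
E
```

```text
9.25 [ 0.4707 -0.0916  0.0472] [ 0.2 63.7] q [0.986 0.169 0.    0.   ] F [ 0.9 -5.4 -0.1] 0.0008958785675539679
(210.11224365234375, 291.1326599121094) 34.850067138671875 [ 1.5 92.2]
```

View pics/w6.png

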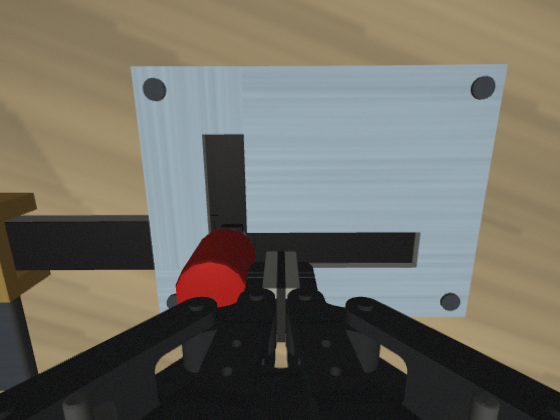

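The force has risen to 5.5 N and the knob has stopped: it is at the corner, in line with the short leg, with the bolt in the keeper. I'll back off and go round low to the knob's -x side.

Emit:
step_arm(
  commands=[0,0.0083,-0.0236,0,0,0,0,0,0.0167,-0.0472,0,0,0,0,0,0.0167,-0.0472,0,0,0,0,0,-0.0163,-0.0589,0,0,0,0,0,-0.0493,-0.0706,0,0,0,0,0,-0.0493,-0.0706,0,0,0,0,0,-0.0655,-0.025,0,0,0,0,0,-0.0816,0.0206,0,0,0,0,0,-0.0816,0.0206,0,0,0,0,0,-0.0816,0.0206,0,0,0,0],
)

```text
clock: 10.55
position: [0.4224, -0.0791, 0.0473]
ee_rot: [0.986, 0.17, 0.0, 0.0]
ft_force: [-0.2, -0.8, -0.5]
grip_width: -0.003
grasp_force: 0.0
```

```bash
python3 - <<'E'
from h import *
o=st();im=camera("wrist");cv2.imwrite("pics/w7.png",im[:,:,::-1])
k=big(red(im))[0];c,r=cv2.minEnclosingCircle(k);print(c,r,lat(wray([c],.072,o)[0]))
E
```

```text
10.55 [ 0.4224 -0.0791  0.0473] [-41.2  91.6] q [0.986 0.17  0.    0.   ] F [-0.2 -0.8 -0.5] -0.0026759712840628194
(281.5, 190.0) 39.4367561340332 [ 0.6 92.1]
```

View pics/w7.png

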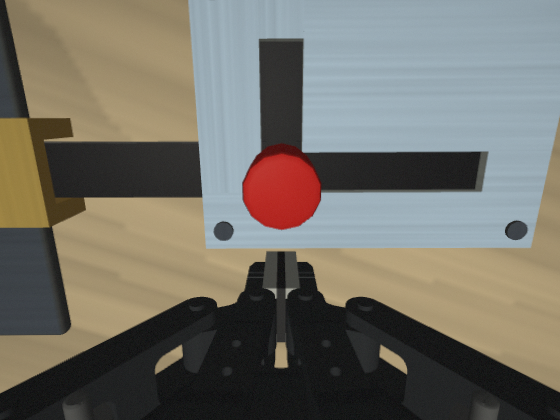

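The knob top is at (281,190), straight ahead of the fingers at the foot of the short leg. I'll push along latch +x, 54 mm at about 48 mm/s.

Emit:
step_arm(
  commands=[0,0.0094,0.0033,0,0,0,0,0,0.0189,0.0067,0,0,0,0,0,0.0283,0.01,0,0,0,0,0,0.0377,0.0134,0,0,0,0,0,0.0472,0.0167,0,0,0,0,0,0.0566,0.02,0,0,0,0,0,0.066,0.0234,0,0,0,0,0,0.0755,0.0267,0,0,0,0,0,0.0849,0.0301,0,0,0,0,0,0.0849,0.0301,0,0,0,0],
)

```text
clock: 11.85
position: [0.4732, -0.0606, 0.0471]
ee_rot: [0.986, 0.17, 0.0, -0.0]
ft_force: [-0.8, 0.2, -0.8]
grip_width: -0.001
grasp_force: 0.0
```

```bash
python3 - <<'E'
from h import *
o=st();im=camera("wrist");cv2.imwrite("pics/w8.png",im[:,:,::-1])
k=big(red(im))[0];c,r=cv2.minEnclosingCircle(k);print(c,r,lat(wray([c],.072,o)[0]))
E
```

```text
11.85 [ 0.4732 -0.0606  0.0471] [12.9 92.2] q [ 0.986  0.17   0.    -0.   ] F [-0.8  0.2 -0.8] -0.0005209948462928188
(282.4234924316406, 231.23751831054688) 37.93986129760742 [39.  92.3]
```

The knob is at x ≈ 39. I'll creep 10 mm.

Emit:
step_arm(
  commands=[0,0.0031,0.0011,0,0,0,0,0,0.0057,0.002,0,0,0,0,0,0.0079,0.0028,0,0,0,0,0,0.0098,0.0035,0,0,0,0,0,0.0115,0.0041,0,0,0,0,0,0.013,0.0046,0,0,0,0,0,0.0141,0.005,0,0,0,0,0,0.015,0.0053,0,0,0,0,0,0.0157,0.0056,0,0,0,0,0,0.0157,0.0056,0,0,0,0],
)

```text
clock: 13.15
position: [0.482, -0.0575, 0.0471]
ee_rot: [0.986, 0.169, 0.0, 0.0]
ft_force: [-2.1, 0.1, 2.0]
grip_width: -0.003
grasp_force: 1.1
```

```bash
python3 - <<'E'
from h import *
o=st();im=camera("wrist")
k=big(red(im))[0];c,r=cv2.minEnclosingCircle(k);print(c,r,lat(wray([c],.072,o)[0]))
E
```

```text
13.15 [ 0.482  -0.0575  0.0471] [22.3 92.1] q [0.986 0.169 0.    0.   ] F [-2.1  0.1  2. ] -0.003051190166030485
(282.0, 233.0) 37.85508728027344 [47.7 92.4]
```

Emit:
step_arm(
  commands=[0,0.0006,0.0002,0,0,0,0,0,0.0013,0.0004,0,0,0,0,0,0.0019,0.0007,0,0,0,0,0,0.0025,0.0009,0,0,0,0,0,0.0031,0.0011,0,0,0,0,0,0.0038,0.0013,0,0,0,0,0,0.0044,0.0016,0,0,0,0,0,0.0047,0.0017,0,0,0,0,0,0.0047,0.0017,0,0,0,0,0,0.0047,0.0017,0,0,0,0],
)

```text
clock: 14.45
position: [0.4848, -0.0566, 0.0471]
ee_rot: [0.986, 0.169, 0.0, 0.0]
ft_force: [-2.8, 0.2, 2.3]
grip_width: -0.002
grasp_force: 1.1
```

```bash
python3 - <<'E'
from h import *
o=st();im=camera("wrist")
k=big(red(im))[0];c,r=cv2.minEnclosingCircle(k);print(c,r,lat(wray([c],.072,o)[0]))
E
```

```text
14.45 [ 0.4848 -0.0566  0.0471] [25.2 92. ] q [0.986 0.169 0.    0.   ] F [-2.8  0.2  2.3] -0.0022633732043093055
(282.0, 233.0) 37.85508728027344 [50.6 92.3]
```

Emit:
step_arm(
  commands=[0,0.0004,0.0001,0,0,0,0,0,0.0008,0.0003,0,0,0,0,0,0.0012,0.0004,0,0,0,0,0,0.0016,0.0006,0,0,0,0,0,0.002,0.0007,0,0,0,0,0,0.0024,0.0008,0,0,0,0,0,0.0024,0.0008,0,0,0,0,0,0.0024,0.0008,0,0,0,0,0,0.0024,0.0008,0,0,0,0,0,0.0024,0.0008,0,0,0,0],
)

```text
clock: 15.75
position: [0.4856, -0.0564, 0.0471]
ee_rot: [0.986, 0.169, -0.001, 0.0]
ft_force: [-6.8, -1.1, 5.2]
grip_width: 0.001
grasp_force: 3.6
```

```bash
python3 - <<'E'
from h import *
o=st();im=camera("wrist")
k=big(red(im))[0];c,r=cv2.minEnclosingCircle(k);print(c,r,lat(wray([c],.072,o)[0]))
E
```

```text
15.75 [ 0.4856 -0.0564  0.0471] [26. 92.] q [ 0.986  0.169 -0.001  0.   ] F [-6.8 -1.1  5.2] 0.0008580309627608525
(281.6959533691406, 234.0) 37.78358840942383 [51.1 92.3]
```

The force has risen to 8 N and the knob has stopped, so it is home. I'll retreat straight back, then up.

Emit:
step_arm(
  commands=[0,-0.0157,-0.0056,0,0,0,0,0,-0.0393,-0.0139,0,0,0,0,0,-0.0707,-0.025,0,0,0,0,0,-0.0707,-0.025,0,0,0,0,0,-0.0707,-0.025,0.08,0,0,0,0,-0.0707,-0.025,0.16,0,0,0,0,-0.0707,-0.025,0.22,0,0,0,0,-0.0707,-0.025,0.22,0,0,0,0,-0.0707,-0.025,0.22,0,0,0,0,-0.0707,-0.025,0.22,0,0,0],
)

```text
clock: 17.05
position: [0.4433, -0.0709, 0.178]
ee_rot: [0.986, 0.169, -0.001, -0.0]
ft_force: [0.9, -0.0, 0.0]
grip_width: -0.0
grasp_force: 0.0
```

```bash
python3 - <<'E'
from h import *
o=st();im=camera("wrist");cv2.imwrite("pics/w9.png",im[:,:,::-1])
k=big(red(im))[0];c,r=cv2.minEnclosingCircle(k);print(c,r,lat(wray([c],.072,o)[0]))
E
```

```text
17.05 [ 0.4433 -0.0709  0.178 ] [-18.7  92.4] q [ 0.986  0.169 -0.001 -0.   ] F [ 0.9 -0.   0. ] -0.00015075754584146687
(282.0858459472656, 114.44949340820312) 20.65618896484375 [49.6 92.3]
```

View pics/w9.png

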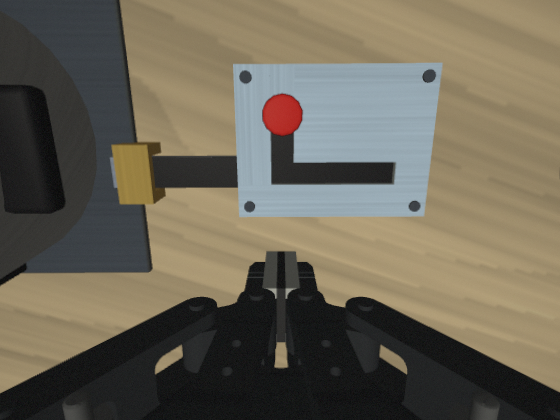

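The knob, at (282,114), sits at the end of the short leg (latch x ≈ 49.6). The bolt is through the keeper and the hand is clear.

```bash
python3 -c "
from workcell import *
print(hand_in())"
```

```text
the job is handed in; nothing more can be done
None
```

The red knob is fully home at the end of the short leg and the bolt is through the keeper; the highest push force I read was about 9 N, the hand finished clear, and I handed the job in at about 17 s, with no verdict returned.

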